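Pry the snap-fit terminal cover off a temperature transmitter

TASK

The terminals of the grey temperature transmitter have to be reached: with the orange flat-blade tool, pry the blue snap-fit cover up at the notch under its white arrow until that end springs free, keep the blade off the terminal block, and lay the tool down on the bare worktop. Then lift the cover out and lay it flat in the steel tray, outer side up, leaving the tape, loupe, yellow plug and jar where they are.

Things in the scene. Friction and masses are not known exactly. Their poses are not given: they have to be found in the camera images.
- housing: light grey housing 115 (x) x 79 (y) on an aluminium plate 176 x 104 x 8 mm; stands firmly, cannot move. Origin under the middle of the plate, on the worktop. x runs from the notch end (-x) to the two black cable glands (to x = 81), z up. Rim at z = 56, walls 5.5 thick, outer faces x = -57, 58, y = +-39.5. The shut cover is flush with the rim, 1.5 mm gap all round: no grip on it.
- notch (a point): fulcrum: inner edge of the pry ramp, at x = -51.5, y = 0, z = 48 mm of the housing, axes as the housing's. The notch is a 16 mm wide cut in the end wall, open above and outside. Its floor is a pale ramp from x = -56.5, z = 51.5 down inwards at 35 degrees to this edge. A blade sliding on down the ramp passes under the cover and stops on the cavity floor (z = 38) 14 to 17 mm past this edge.
- pocket (a point): fixed in the housing at x = -39, y = 0, z = 45 mm: where, with the cover shut, the inner end of the sloping roof of its pry pocket is. The roof (24 mm wide) starts at x = -50, z = 52.5 and runs parallel to the ramp, with 4.5 mm between them. A blade on the fulcrum lifts the cover here when its handle is pressed down; the end springs free before the blade is level.
- terminals: cream terminal block with brass screws, fixed on the deck under the cover: 56 (x) x 34 (y) x 12 high, from x = -20 to 36 of the housing. Origin under its middle. The blade must not press on it.
- cover: loose dark blue snap-fit cover 100 (x) x 65 (y) x 14 mm, about 70 g, white plate on top and white arrow at the notch end. Outer plate 3.5 mm thick, side skirts (62 apart) below it. Origin: under its middle at the skirts' foot; shut at x = 0, y = 0, z = 42 of the housing, same axes. Two tongues at the +x end reach 4 mm past the plate, 6 to 9 below the top, under the housing's rim.
- cover_edge (a point): middle of the cover's notch-end edge on its outer face: x = -50, y = 0, z = 14 mm of the cover; shut, level with the rim. A steel spring catch in each long wall, 11 mm from this edge, holds this end down; it springs free when raised about 5 mm, at about 15 N here (under 8 N at the tool's handle), then stays about 9 mm proud by itself, the other end still in place.
- cover_grip (a point): x = -40, y = 0, z = 14 mm of the cover, on its outer face. Once this end stands proud, the 65 mm wide plate can be pinched across y here, from above, with the fingertips 1 to 2 mm above the rim. Lifted and drawn a little to -x, the tongues come out.
- pry_tool: loose flat-blade tool like a broad screwdriver, 184 mm long, 80 g: square orange handle 22 x 22 x 86 with black collar, round steel shank 6.6 thick, flat blade 8 wide (y), 2.2 thick (z), 22 long. Origin under the middle of the handle, near its centre of mass; x points along the tool to the blade, z up. It lies with the flat of the blade level.
- tool_grip (a point): middle of the handle on its axis, 11 above pry_tool. Same axes.
- tool_tip (a point): middle of the blade's end, on the axis of the tool, 137 mm from tool_grip along x.
- tray: shallow bright steel tray, 210 (x) x 150 (y) x 22 high, walls and floor 3 thick, standing firmly. Origin under its middle, z up.
- tape: bystander: black roll of tape lying flat, 62 across, 19 high. Origin under its middle.
- loupe: bystander: black loupe, 43 across, 30 high. Origin under its middle.
- tc_plug: bystander: small yellow thermocouple plug, 37 x 23 x 10. Origin under its middle.
- jar: bystander: amber jar with a white cap, 52 across, 78 high. Origin under its middle.
Mind the look-alikes: they are no part of the job. What is meant by the cover is not pink, and is the smaller of those in its own colour.

How it is judged (in metres and radians):
On the way, in this order (a step that is already met when the one before it is completed fails the run):
1. the tool is levering the notch end of the cover up out of the rim (z of cover_edge in the frame of housing between 0.0573 and 0.0605 m and contact force between pry_tool and cover above 2 N and contact force between the fingers and cover below 0.5 N), for 0.04 s.
2. the notch end has sprung free and stands proud with the tool away from it (z of cover_edge in the frame of housing above 0.0615 m and contact force between pry_tool and cover below 0.05 N), for 0.2 s.
3. the fingers have lifted the whole cover clear of the housing (z of cover in the frame of housing above 0.07 m and contact force between the fingers and cover above 0.5 N), for 0.1 s.
At the end, for the whole second after the job is handed in: The cover lies flat on the floor of the tray, outer side up (within 7 degrees, its foot less than 10 mm above the tray's underside, its middle within 75 mm of the tray's), and the tool lies on the bare worktop, touching neither tray nor housing; both are at rest (z of cover in the frame of tray below 0.01 m and angle between cover's own z axis and vertical below 0.12 rad and horizontal distance between cover and tray below 0.075 m and linear speed of each of cover, pry_tool below 0.02 m/s and height (world z) of tool_grip below 0.016 m and height (world z) of tool_tip below 0.02 m and contact force between pry_tool and tray below 0.05 N and contact force between pry_tool and housing below 0.05 N).
It fails at once if the tool presses on the terminal block (contact force between pry_tool and terminals above 1.5 N).
It fails at once if the tape roll is moved (distance of tape from where it was at the start of the episode above 0.03 m).
It fails at once if the loupe is moved (distance of loupe from where it was at the start of the episode above 0.03 m).
It fails at once if the yellow plug is moved (distance of tc_plug from where it was at the start of the episode above 0.03 m).
It fails at once if the jar is moved (distance of jar from where it was at the start of the episode above 0.03 m).
It also fails if it takes over 72 s, if anything falls off the work surface, if the arm or the gripper's body presses on something with over 40 N, if the wrist force passes 120 N, or if a joint passes its speed limit or range.

ROBOT

A 6-joint arm with a two-finger parallel gripper is mounted at the origin on a cart in front of the work surface, level with it; the furniture and walls round the work are solid. World frame = base frame: x ahead of the robot, y to its left, z up, the work surface at z = 0. Lengths are in m, angles in degrees, forces in N, time in s.
With the tool pointing down it reaches from about 0.35 to 0.875 m from the base axis. Payload 4.2 kg.
Tool frame: the origin (TCP) lies on the centre line of the jaws, within the pads' length; the fingertips stand 25 mm ahead of it and the grasp point (between the pads) lies 6 mm ahead of it (finger_overhang is the distance from the TCP to the fingertips, in m); z points along the fingers, y is the line along which they close (so a half turn about z gives the same grasp; the last joint's range is limited). The gripper opens to 87 mm and grips with 3 to 60 N. Pads are 19 mm wide; open, the fingers measure 117 mm over their backs; the gripper's body (75 mm by 190 mm) begins 51 mm behind the grasp point.
Start: joints at [-52.047, 22.042, 0.453, 0, -68.411, -14.817], TCP at [0.246, -0.575, 0.248] pointing down, gripper open.
Joint ranges: [-179.83, 179.83], [-69.29, 118.12], [-61.27, 80.66], [-181.25, 117.63], [-171.15, -9.14], [-177.46, 177.46]. Speed limits (degrees/s): [159.86, 159.86, 180, 180, 180, 180].

INTERFACE

Orientations are given as a 3x3 rotation matrix whose columns are the frame's x, y, z axes.
In Python, from station import sense, capture, finish_job, spot_in, tip_of, finger_overhang gives the robot as it stands. The module is installed in compiled form; this text tells all that it offers.
- The arm moves only by the tool servo_tool, never from a script. Its arguments are lists of equal length, an entry for each row: "slide": the shift along the tool's x, y, z in m, a list of three; "spin": the turn about the tool's z in degrees; "grip": the closure, from 0 (fully open) to 1 (shut). A call has exactly 5 rows; each row is the pose to reach, as a shift and turn from the pose commanded when the call began, along the tool's axes at that moment; what a row does not reach only later rows make up. A row lasts 1/12 s, in which the tool goes at most 41.7 mm and 7.16 degrees, less where a joint would pass 70% of its speed; a pose out of reach is approached as far as the arm can. A call with a gripper value outside its range is refused whole. The fingers move at their own pace and stop on an object; the grip force is fixed at half the most. Time passes only in rows, so rows that repeat a pose let the fingers close, or fill a call up. It gives the time, the measured TCP pose, the force, the opening and the grip force at its end, in the units of the state.
- sense(): the state, without advancing time (a new reading comes with each control period).
- capture(name): name is "scene" or "top"; returns a dict with "pixels" (384x512x3 uint8, blue, green, red), "depth" (384x512 float32, m along the optical axis (not along the pixel's ray), 0 where there is no reading), "fx", "fy", "cx", "cy" (pixels), "R" (3x3) and "t" (3): a world point X has camera coordinates R X + t. Camera axes: x right, y down, z forward; pixel columns grow to the right and rows downward; lengths in m; the calibration is good to about 2 mm. A picture is of the moment at which its call begins.
- finish_job(): hands the job in; it is judged then, once.
Trained networks look in the newest picture that a camera, given by its name, has taken for a name from the list of things; names that differ only in an ending like _2 or _b are one class to them, and where a whole thing is asked for, a point or a joint stands for the part that bears it (a point fixed in the world has none). Each returns a list of dicts, best first, with "conf" (0 to 1); they miss things now and then, are a little off and sometimes report something else, mostly with a low value. They report only what shows in the picture. A call takes as long as a camera call. They do not tell look-alikes from the thing itself.
- spot_in(thing, camera): "point" ([x, y, z] in m, in world coordinates, good to about 4 mm: the middle of the surface that is visible of it).
- tip_of(thing, camera): "point" ([x, y, z] in m, in world coordinates, good to about 4 mm: a listed point, or the origin of a listed thing).
The state is a dict: "time_s": time; "joints": joint angles; "joint_velocities": joint speeds; "effort": joint torques, N m; "tcp_pos": TCP position; "ee_rot": TCP orientation; "wrist_force": force on the tool from outside, world axes, zero at the start; "moment": the same for the moment, N m; "gripper_width": opening from 0.0 (shut) to 1.0 (fully open); "gripper_force": force on a finger pad.
Only numpy, scipy, OpenCV 4.12 (cv2) and the standard library are available. Lean on these libraries where they do the work, as an engineer would, in place of code of your own. Each camera call takes 0.05 s, during which the arm holds its last target. There are 200 camera calls.

## Working session

There is one attempt and no reset: what is moved stays moved. The work goes in short steps, Python scripts to look and compute and a tool call to move; the robot and the scene stay as the last step left them, time stands still between calls to the robot, and variables do not carry over. Pictures are saved under pics/ and viewed, at most 10 in all, crops included, and the job is handed in when it is done.

Besides the shell and the picture viewer there is one more tool, called after "Emit:" in YAML: its name, and indented under it one key for each argument. servo_tool: Moves the arm, as the interface text tells. Its arguments: {"type":"object","properties":{"slide":{"type":"array"},"spin":{"type":"array"},"grip":{"type":"array"}},"required":["slide","spin","grip"]}

```bash
mkdir -p pics
cat > h.py <<'E'
import numpy as np, cv2
from station import *
def world(c,u,v,z=None):
    d=c["depth"][int(v),int(u)] if z is None else z
    p=np.array([(u-c["cx"])/c["fx"]*d,(v-c["cy"])/c["fy"]*d,d]); return c["R"].T@(p-c["t"])
def cloud(c):
    v,u=np.mgrid[:384,:512]; d=c["depth"]
    P=np.stack([(u-c["cx"])/c["fx"]*d,(v-c["cy"])/c["fy"]*d,d],-1); W=(P-c["t"])@c["R"]; W[d==0]=np.nan; return W
E
python3 - <<'E'
from h import *
for n in("scene","top"):
    c=capture(n); cv2.imwrite(f"pics/{n}0.png",c["pixels"]); np.savez(n+"0.npz",**c)
    for t in("housing","notch","cover","cover_edge","pry_tool","tool_tip","tool_grip","tray","tape","loupe","tc_plug","jar","cover_grip"):
        print(n,t,[(np.round(o["point"],3).tolist(),round(o["conf"],2)) for o in tip_of(t,n)][:4])
s=sense();print(s["tcp_pos"],np.round(s["ee_rot"],3).tolist(),s["time_s"],finger_overhang,s["gripper_width"])
E
```

```text
scene housing [([0.539, -0.023, -0.0], 0.74), ([0.504, 0.332, 0.005], 0.43), ([0.426, -0.304, 0.007], 0.21)]
scene notch []
scene cover [([0.371, 0.091, 0.001], 0.61), ([0.447, -0.494, 0.001], 0.56), ([0.554, -0.071, 0.042], 0.18)]
scene cover_edge [([0.327, 0.078, 0.018], 0.84), ([0.515, -0.486, 0.022], 0.56)]
scene pry_tool [([0.427, -0.3, -0.001], 0.68)]
scene tool_tip [([0.566, -0.313, 0.012], 0.6)]
scene tool_grip [([0.427, -0.304, 0.006], 0.63), ([0.43, -0.302, -0.003], 0.45)]
scene tray [([0.505, 0.33, 0.006], 0.65)]
scene tape [([0.372, -0.122, 0.003], 0.62), ([0.536, -0.024, 0.0], 0.16)]
scene loupe []
scene tc_plug []
scene jar []
scene cover_grip [([0.329, 0.079, 0.014], 0.73), ([0.504, -0.49, 0.017], 0.7)]
top housing [([0.538, -0.027, -0.0], 0.91)]
top notch [([0.55, -0.072, 0.045], 0.9)]
top cover [([0.45, -0.49, -0.002], 0.91), ([0.374, 0.097, 0.002], 0.79), ([0.537, -0.025, 0.045], 0.75)]
top cover_edge [([0.548, -0.07, 0.057], 0.91), ([0.327, 0.075, 0.014], 0.89), ([0.511, -0.487, 0.021], 0.77)]
top pry_tool [([0.429, -0.302, -0.002], 0.86), ([0.716, 0.172, 0.003], 0.58)]
top tool_tip [([0.561, -0.315, 0.01], 0.56)]
top tool_grip [([0.432, -0.302, 0.015], 0.67)]
top tray [([0.509, 0.335, 0.002], 0.85)]
top tape [([0.371, -0.117, -0.002], 0.71)]
top loupe [([0.69, 0.007, -0.0], 0.62)]
top tc_plug [([0.538, -0.026, -0.001], 0.73), ([0.71, -0.185, 0.004], 0.54), ([0.716, 0.173, 0.003], 0.36)]
top jar [([0.717, 0.172, 0.003], 0.56)]
top cover_grip [([0.501, -0.485, 0.02], 0.98), ([0.37, -0.116, -0.002], 0.74), ([0.55, -0.062, 0.055], 0.56)]
[ 0.24558032 -0.57470721  0.24754508] [[-0.92, -0.393, -0.0], [-0.393, 0.92, 0.0], [0.0, 0.0, -1.0]] 1.4 0.025 1.0018832762504057
```

View pics/top0.png

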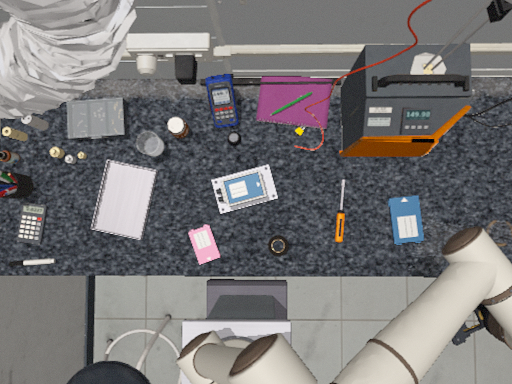

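View pics/scene0.png

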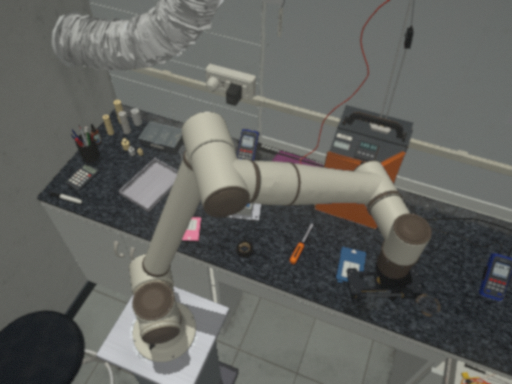

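Top view: the blue candidates are the cover in the housing at px (245,188) and the loose one at (406,219), which is larger. A pink one lies at (204,244). The small blue one, seated in the grey housing with its arrow at the right end, fits the description. The orange tool is at (341,212) with its blade up, the tray at (125,200) and the tape at (278,245). Next I'll confirm in a crop and fit the poses.

```bash
cat > m.py <<'E'
from h import *
c=dict(np.load("top0.npz")); W=cloud(c); im=c["pixels"]; hsv=cv2.cvtColor(im,cv2.COLOR_BGR2HSV)
def rect(m,name):
    n,l,st,_=cv2.connectedComponentsWithStats(m.astype(np.uint8)); k=1+np.argmax(st[1:,4]); m=l==k
    p=W[m]; r=cv2.minAreaRect((p[:,:2]*1000).astype(np.float32)); print(name,m.sum(),np.round(r[0],1),np.round(r[1],1),round(r[2],1),"z",np.round(np.median(p[:,2]),4)); return p
def near(x,y,r): return np.hypot(W[...,0]-x,W[...,1]-y)<r
rect(near(.538,-.025,.1)&(W[...,2]>.045)&(W[...,2]<.065),"rim")
rect(near(.538,-.025,.13)&(W[...,2]>.004),"plate")
blue=(hsv[...,0]>95)&(hsv[...,0]<125)&(hsv[...,1]>110)
B=cv2.morphologyEx(blue.astype(np.uint8),cv2.MORPH_CLOSE,np.ones((9,9)))>0
rect(B&near(.538,-.025,.07),"cover"); rect(B&near(.45,-.49,.1),"big")
rect(near(.507,.333,.15)&(W[...,2]>.012)&(W[...,2]<.04),"tray")
o=(hsv[...,0]>5)&(hsv[...,0]<22)&(hsv[...,1]>150)&near(.43,-.302,.07); p=rect(o,"handle")
g=near(.53,-.31,.06)&(hsv[...,2]>110)&(hsv[...,1]<90)&(W[...,2]<.03); q=rect(g,"shank")
a=np.vstack([p,q])[:,:2]; v=cv2.fitLine(a.astype(np.float32),cv2.DIST_HUBER,0,.01,.01).ravel(); print("tool axis",v,np.degrees(np.arctan2(v[1],v[0])))
t=a@v[:2]; print("ends on axis",[ (v[2:]+v[:2]*(s-v[2:]@v[:2])).round(4) for s in(t.min(),(p[:,:2]@v[:2]).max(),t.max())])
s=near(.75,-.35,.2)&(W[...,2]>.06); P=W[s]; print("box",P.min(0).round(3),P.max(0).round(3))
print("table z",np.nanmedian(W[190:230,290:320,2]))
cam=-c["R"].T@c["t"];print("cam",cam)
cv2.imwrite("pics/crop.png",np.hstack([cv2.resize(im[150:230,200:300],None,fx=4,fy=4,interpolation=2),cv2.resize(im[170:250,320:420],None,fx=4,fy=4,interpolation=2)]))
E
python3 m.py
```

```text
rim 1075 [535.8 -23.2] [ 79.  119.1] 15.2 z 0.0564
plate 2052 [537.2 -24.9] [115.4 180.8] 14.3 z 0.0509
cover 9 [530.4 -71.1] [22.8  0.1] 0.1 z 0.0567
big 983 [ 445.8 -495.1] [138.2  88.3] 7.0 z 0.0183
tray 405 [505.1 330.3] [153.2 210. ] 77.9 z 0.0204
handle 210 [ 424.5 -302.1] [21.7 86.8] 85.5 z 0.0209
shank 99 [ 521.8 -310.7] [11.  89.8] 82.1 z 0.0123
tool axis [ 0.9945553  -0.10421041  0.44787276 -0.30270642] -5.981676
ends on axis [array([ 0.3814, -0.2957]), array([ 0.4677, -0.3048]), array([ 0.5663, -0.3151])]
box [ 0.623 -0.542  0.06 ] [ 0.879 -0.181  0.944]
table z -8.350530818357231e-05
cam [ 0.46259107 -0.09039739  1.39502473]
```

View pics/crop.png

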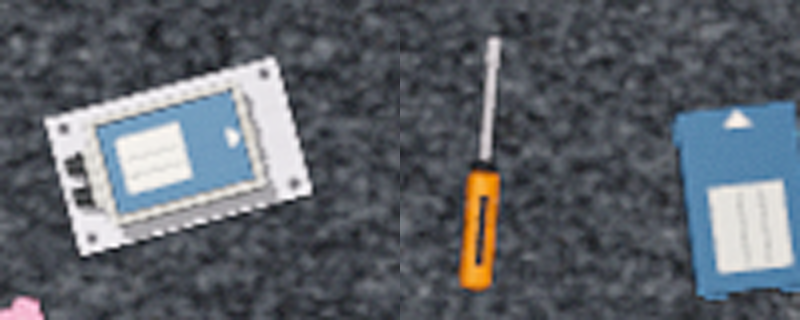

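The crop confirms it: the left crop (housing at px 245,188) holds the smaller blue cover with the arrow at its right, -y end. The one at (406,219) is larger, so it is a decoy. Moving now.

Emit:
servo_tool:
  slide:
    - [-0.03, 0.02, 0.012]
    - [-0.06, 0.04, 0.024]
    - [-0.09, 0.06, 0.036]
    - [-0.12, 0.08, 0.048]
    - [-0.15, 0.1, 0.06]
  spin: [5.7, 11.4, 17.1, 22.8, 28.5]
  grip: [0, 0, 0, 0, 0]

```text
time_s: 1.82
tcp_pos: [0.3448, -0.4225, 0.1873]
ee_rot: [[-0.995, 0.099, 0.001], [0.099, 0.995, -0.0], [-0.001, -0.0, -1.0]]
wrist_force: [1.2, -0.6, 0.2]
gripper_width: 1.0
gripper_force: 0.0
```

Emit:
servo_tool:
  slide:
    - [-0.0136, 0.0256, 0.02]
    - [-0.0272, 0.0512, 0.045]
    - [-0.0408, 0.0768, 0.07]
    - [-0.0544, 0.1024, 0.095]
    - [-0.068, 0.128, 0.117]
  spin: [0, 0, 0, 0, 0]
  grip: [0, 0, 0, 0, 0]

```text
time_s: 2.23
tcp_pos: [0.4244, -0.3014, 0.0696]
ee_rot: [[-0.996, 0.093, 0.0], [0.093, 0.996, -0.0], [-0.0, -0.0, -1.0]]
wrist_force: [0.7, -0.1, -0.9]
gripper_width: 1.002
gripper_force: 0.0
```

Emit:
servo_tool:
  slide:
    - [0, 0, 0.015]
    - [0, 0, 0.03]
    - [0, 0, 0.038]
    - [0, 0, 0.042]
    - [0, 0, 0.042]
  spin: [0, 0, 0, 0, 0]
  grip: [0, 0, 0, 0, 0]

```text
time_s: 2.65
tcp_pos: [0.4236, -0.3029, 0.028]
ee_rot: [[-0.996, 0.094, -0.001], [0.094, 0.996, 0.0], [0.001, 0.0, -1.0]]
wrist_force: [-0.1, -0.5, -0.6]
gripper_width: 1.0
gripper_force: 0.0
```

Emit:
servo_tool:
  slide:
    - [0, 0, 0]
    - [0, 0, 0]
    - [0, 0, 0]
    - [0, 0, 0]
    - [0, 0, 0]
  spin: [0, 0, 0, 0, 0]
  grip: [1, 1, 1, 1, 1]

```text
time_s: 3.07
tcp_pos: [0.4241, -0.303, 0.0291]
ee_rot: [[-0.996, 0.094, 0.001], [0.094, 0.996, -0.0], [-0.001, -0.0, -1.0]]
wrist_force: [-0.7, -0.2, 0.4]
gripper_width: 0.7
gripper_force: 0.0
```

Emit:
servo_tool:
  slide:
    - [0, 0, 0]
    - [0, 0, -0.02]
    - [0, 0, -0.05]
    - [0, 0, -0.08]
    - [0, 0, -0.09]
  spin: [0, 0, 0, 0, 0]
  grip: [1, 1, 1, 1, 1]

```text
time_s: 3.48
tcp_pos: [0.426, -0.3037, 0.1228]
ee_rot: [[-0.996, 0.092, 0.007], [0.092, 0.996, -0.003], [-0.007, -0.003, -1.0]]
wrist_force: [0.1, 0.1, 0.3]
gripper_width: 0.326
gripper_force: 0.0
```

Emit:
servo_tool:
  slide:
    - [0, 0, 0]
    - [0, 0, 0]
    - [0, 0, 0]
    - [0, 0, 0]
    - [0, 0, 0]
  spin: [-6, -12, -18, -24, -30]
  grip: [1, 1, 1, 1, 1]

```text
time_s: 3.9
tcp_pos: [0.4236, -0.3026, 0.1183]
ee_rot: [[-0.907, -0.421, -0.0], [-0.421, 0.907, 0.0], [0.0, 0.0, -1.0]]
wrist_force: [-0.2, 0.6, -0.2]
gripper_width: 0.018
gripper_force: 0.0
```

The fingers close slowly, so I lifted before they had gripped. I'll reopen, turn back, descend and wait longer this time.

Emit:
servo_tool:
  slide:
    - [0, 0, 0]
    - [0, 0, 0]
    - [0, 0, 0]
    - [0, 0, 0]
    - [0, 0, 0]
  spin: [6, 12, 18, 24, 30]
  grip: [0.2, 0.2, 0.2, 0.2, 0.2]

```text
time_s: 4.32
tcp_pos: [0.4236, -0.3026, 0.1182]
ee_rot: [[-0.995, 0.099, -0.001], [0.099, 0.995, 0.0], [0.001, 0.0, -1.0]]
wrist_force: [0.6, 0.4, 0.2]
gripper_width: 0.311
gripper_force: 0.0
```

Emit:
servo_tool:
  slide:
    - [0, 0, 0]
    - [0, 0, 0]
    - [0, 0, 0]
    - [0, 0, 0]
    - [0, 0, 0]
  spin: [0, 0, 0, 0, 0]
  grip: [0.2, 0.2, 0.2, 0.2, 0.2]

```text
time_s: 4.73
tcp_pos: [0.4239, -0.3027, 0.1185]
ee_rot: [[-0.996, 0.093, 0.0], [0.093, 0.996, 0.0], [-0.0, 0.0, -1.0]]
wrist_force: [1.2, -0.5, 0.4]
gripper_width: 0.696
gripper_force: 0.0
```

Run:
```python
from h import *
c=capture("top"); np.savez("top1.npz",**c)
for t in("tool_grip","tool_tip"): print(t,[(np.round(o["point"],3).tolist(),round(o["conf"],2)) for o in tip_of(t,"top")][:2])
W=cloud(c);hsv=cv2.cvtColor(c["pixels"],cv2.COLOR_BGR2HSV)
print(sense()["tcp_pos"],sense()["gripper_width"])
o=(hsv[...,0]>5)&(hsv[...,0]<22)&(hsv[...,1]>150)&(np.hypot(W[...,0]-.43,W[...,1]+.302)<.08); print(o.sum(), W[o].mean(0))
```

```text
tool_grip []
tool_tip [([0.563, -0.312, 0.011], 0.45)]
[ 0.4239036  -0.3027321   0.11856717] 0.7772887182893881
0 [nan nan nan]<stdin>:6: RuntimeWarning: Mean of empty slice.
  ret = um.true_divide(
```

Emit:
servo_tool:
  slide:
    - [0, 0, 0.03]
    - [0, 0, 0.06]
    - [0, 0, 0.08]
    - [0, 0, 0.09]
    - [0, 0, 0.091]
  spin: [0, 0, 0, 0, 0]
  grip: [0.2, 0.2, 0.2, 0.2, 1]

```text
time_s: 5.3
tcp_pos: [0.4233, -0.3026, 0.0263]
ee_rot: [[-0.996, 0.093, -0.003], [0.093, 0.996, 0.001], [0.003, 0.0, -1.0]]
wrist_force: [1.1, -0.1, -0.0]
gripper_width: 0.777
gripper_force: 0.0
```

Emit:
servo_tool:
  slide:
    - [0, 0, 0]
    - [0, 0, 0]
    - [0, 0, 0]
    - [0, 0, 0]
    - [0, 0, 0]
  spin: [0, 0, 0, 0, 0]
  grip: [1, 1, 1, 1, 1]

```text
time_s: 5.72
tcp_pos: [0.4242, -0.3029, 0.0282]
ee_rot: [[-0.996, 0.093, 0.001], [0.093, 0.996, -0.0], [-0.001, -0.0, -1.0]]
wrist_force: [0.8, 0.8, -0.3]
gripper_width: 0.431
gripper_force: 0.0
```

Emit:
servo_tool:
  slide:
    - [0, 0, 0]
    - [0, 0, 0]
    - [0, 0, 0]
    - [0, 0, 0]
    - [0, 0, 0]
  spin: [0, 0, 0, 0, 0]
  grip: [1, 1, 1, 1, 1]

```text
time_s: 6.13
tcp_pos: [0.424, -0.3027, 0.0278]
ee_rot: [[-0.996, 0.093, 0.0], [0.093, 0.996, -0.0], [-0.0, -0.0, -1.0]]
wrist_force: [-1.0, 1.5, 2.6]
gripper_width: 0.25
gripper_force: 30.0
```

Emit:
servo_tool:
  slide:
    - [0, 0, -0.02]
    - [0, 0, -0.05]
    - [0, 0, -0.08]
    - [0, 0, -0.11]
    - [0, 0, -0.12]
  spin: [0, 0, 0, 0, 0]
  grip: [1, 1, 1, 1, 1]

```text
time_s: 6.55
tcp_pos: [0.4258, -0.3037, 0.1518]
ee_rot: [[-0.996, 0.093, 0.007], [0.093, 0.996, -0.003], [-0.007, -0.003, -1.0]]
wrist_force: [0.3, -0.4, -1.1]
gripper_width: 0.25
gripper_force: 30.0
```

Emit:
servo_tool:
  slide:
    - [0, 0, 0]
    - [0, 0, 0]
    - [0, 0, 0]
    - [0, 0, 0]
    - [0, 0, 0]
  spin: [-7, -14, -21, -28, -35]
  grip: [1, 1, 1, 1, 1]

```text
time_s: 6.97
tcp_pos: [0.4233, -0.3024, 0.1466]
ee_rot: [[-0.866, -0.499, -0.001], [-0.499, 0.866, 0.001], [0.001, 0.001, -1.0]]
wrist_force: [0.1, 0.1, -1.0]
gripper_width: 0.247
gripper_force: 30.0
```

Emit:
servo_tool:
  slide:
    - [0, 0, 0]
    - [0, 0, 0]
    - [0, 0, 0]
    - [0, 0, 0]
    - [0, 0, 0]
  spin: [-7, -14, -21, -28, -35]
  grip: [1, 1, 1, 1, 1]

```text
time_s: 7.38
tcp_pos: [0.4233, -0.3024, 0.1465]
ee_rot: [[-0.423, -0.906, -0.002], [-0.906, 0.423, 0.001], [-0.0, 0.002, -1.0]]
wrist_force: [-0.2, -0.7, -0.8]
gripper_width: 0.246
gripper_force: 30.0
```

Emit:
servo_tool:
  slide:
    - [0, 0, 0]
    - [0, 0, 0]
    - [0, 0, 0]
    - [0, 0, 0]
    - [0, 0, 0]
  spin: [-7, -14, -21, -28, -35]
  grip: [1, 1, 1, 1, 1]

```text
time_s: 7.8
tcp_pos: [0.4233, -0.3024, 0.1465]
ee_rot: [[0.173, -0.985, -0.002], [-0.985, -0.173, 0.001], [-0.001, 0.001, -1.0]]
wrist_force: [-0.2, 0.5, -2.1]
gripper_width: 0.25
gripper_force: 30.0
```

Emit:
servo_tool:
  slide:
    - [0, 0, 0]
    - [0, 0, 0]
    - [0, 0, 0]
    - [0, 0, 0]
    - [0, 0, 0]
  spin: [-5, -5, -5, -5, -5]
  grip: [1, 1, 1, 1, 1]

```text
time_s: 8.22
tcp_pos: [0.4237, -0.3027, 0.1473]
ee_rot: [[0.251, -0.968, -0.0], [-0.968, -0.251, 0.0], [-0.0, 0.0, -1.0]]
wrist_force: [-0.1, 0.1, 0.4]
gripper_width: 0.247
gripper_force: 30.0
```

Run:
```python
from h import *
c=capture("top"); np.savez("top2.npz",**c); cv2.imwrite("pics/top2.png",c["pixels"])
print(sense()["joints"])
c=dict(np.load("top0.npz"));W=cloud(c)
for z0,z1 in((.05,.12),(.12,.2),(.2,.3),(.3,.5)):
    m=(W[...,2]>z0)&(W[...,2]<z1)&(W[...,0]>.55)&(W[...,0]<.9)&(W[...,1]<-.1)&(W[...,1]>-.6)
    P=W[m]
    for y0 in np.arange(-.45,-.1,.05):
        q=P[(P[:,1]>y0)&(P[:,1]<y0+.05)]
        if len(q)>2: print(z0,round(y0,2),len(q),"xmin",q[:,0].min().round(3))
c=capture("scene"); cv2.imwrite("pics/scene2.png",c["pixels"][150:350,180:420])
```

```text
[-1.76675000e+01  1.76923513e+01 -2.20996128e+01 -6.82657144e-03
 -5.02271196e+01  3.22448142e+01]
0.05 -0.45 44 xmin 0.627
0.05 -0.4 39 xmin 0.627
0.05 -0.35 440 xmin 0.627
0.05 -0.3 153 xmin 0.871
0.05 -0.25 180 xmin 0.721
0.05 -0.2 149 xmin 0.745
0.05 -0.15 149 xmin 0.872
0.12 -0.45 70 xmin 0.625
0.12 -0.4 77 xmin 0.625
0.12 -0.35 583 xmin 0.627
0.12 -0.3 141 xmin 0.874
0.12 -0.25 183 xmin 0.749
0.12 -0.2 151 xmin 0.747
0.12 -0.15 126 xmin 0.875
0.2 -0.45 235 xmin 0.623
0.2 -0.4 259 xmin 0.625
0.2 -0.35 972 xmin 0.628
0.2 -0.3 349 xmin 0.76
0.2 -0.25 360 xmin 0.757
0.2 -0.2 336 xmin 0.854
0.2 -0.15 358 xmin 0.853
0.3 -0.45 3240 xmin 0.623
0.3 -0.4 3064 xmin 0.626
0.3 -0.35 3240 xmin 0.628
0.3 -0.3 962 xmin 0.765
0.3 -0.25 896 xmin 0.765
0.3 -0.2 890 xmin 0.874
0.3 -0.15 889 xmin 0.874
```

Emit:
servo_tool:
  slide:
    - [-0.007, -0.036, 0]
    - [-0.014, -0.072, 0.005]
    - [-0.021, -0.108, 0.01]
    - [-0.029, -0.144, 0.02]
    - [-0.036, -0.1795, 0.027]
  spin: [0, 0, 0, 0, 0]
  grip: [1, 1, 1, 1, 1]

```text
time_s: 8.73
tcp_pos: [0.5897, -0.2215, 0.12]
ee_rot: [[0.252, -0.968, -0.0], [-0.968, -0.252, 0.0], [-0.0, 0.0, -1.0]]
wrist_force: [0.4, -0.1, -0.8]
gripper_width: 0.247
gripper_force: 30.0
```

Emit:
servo_tool:
  slide:
    - [0, 0, 0]
    - [0, 0, 0]
    - [0, 0, 0]
    - [0, 0, 0]
    - [0, 0, 0]
  spin: [0, 0, 0, 0, 0]
  grip: [1, 1, 1, 1, 1]

```text
time_s: 9.15
tcp_pos: [0.5876, -0.2232, 0.1211]
ee_rot: [[0.252, -0.968, 0.0], [-0.968, -0.252, -0.0], [0.0, -0.0, -1.0]]
wrist_force: [-0.7, 0.1, -1.1]
gripper_width: 0.252
gripper_force: 30.0
```

```bash
cat > t.py <<'E'
from h import *
import sys
H=np.array([.537,-.025,0]); a=np.radians(104.6); Rh=np.array([[np.cos(a),-np.sin(a),0],[np.sin(a),np.cos(a),0],[0,0,1]])
def loc(p): return (np.asarray(p)-H)@Rh*1000
def look(tag):
    s=sense(); print("tcp loc",loc(s["tcp_pos"]).round(1),"F",(s["wrist_force"]@Rh).round(1),s["time_s"])
    for n in("top","scene"):
        c=capture(n); np.savez(f"{n}_{tag}.npz",**c)
        for t in("tool_tip","cover_edge","notch","housing"): print(n,t,[(loc(o["point"]).round(1).tolist(),round(o["conf"],2)) for o in tip_of(t,n)][:2])
        W=(cloud(c)-H)@Rh*1000; im=c["pixels"]; hsv=cv2.cvtColor(im,cv2.COLOR_BGR2HSV)
        u=np.abs(W[...,1])<12
        m=u&(W[...,0]<-60)&(W[...,0]>-300)&(W[...,2]>12)&(W[...,2]<200)
        sh=m&(hsv[...,1]<120)&(W[...,0]>-175); org=m&(hsv[...,0]<24)&(hsv[...,0]>4)&(hsv[...,1]>150)
        for k,q in(("steel",sh),("orange",org)):
            P=W[q]
            if len(P)>4:
                P=P[np.argsort(P[:,0])]; print(n,k,len(P),"slope",np.degrees(np.arctan(np.polyfit(P[:,0],P[:,2],1)[0])).round(1),P[[2,len(P)//2,-3]].round(0).tolist())
        pc=((Rh@(np.array([-.09,0,.05]))+H)@c["R"].T+c["t"]); x=int(c["fx"]*pc[0]/pc[2]+c["cx"]); y=int(c["fy"]*pc[1]/pc[2]+c["cy"])
        cv2.imwrite(f"pics/{n}_{tag}.png",cv2.resize(im[max(y-45,0):y+45,max(x-55,0):x+55],None,fx=4,fy=4,interpolation=2))
    a,b=[cv2.imread(f"pics/{n}_{tag}.png") for n in("top","scene")]; cv2.imwrite(f"pics/b_{tag}.png",np.hstack([a[:360,:400],b[:360,:400]]))
if __name__=="__main__": look(sys.argv[1])
E
python3 t.py a
```

```text
tcp loc [-204.6    1.   121.1] F [ 0.3  0.7 -1.1] 9.15
top tool_tip [([-61.4, 6.4, 101.0], 0.55)]
top cover_edge [([-438.5, 138.7, 19.5], 0.89), ([150.6, 175.2, 15.6], 0.64)]
top notch [([-50.9, 0.6, 46.6], 0.6)]
top housing []
top steel 85 slope -12.0 [[-159.0, -2.0, 113.0], [-119.0, 1.0, 109.0], [-76.0, 1.0, 110.0]]
top orange 26 slope -2.2 [[-178.0, 11.0, 114.0], [-168.0, 6.0, 117.0], [-162.0, 7.0, 113.0]]
scene tool_tip [([-62.1, -0.7, 108.4], 0.45)]
scene cover_edge [([-443.6, 136.9, 19.9], 0.93), ([152.1, 175.7, 17.9], 0.72)]
scene notch [([-47.3, -4.9, 45.8], 0.67), ([3.2, -1.8, -0.5], 0.44)]
scene housing [([-0.1, -1.4, -0.9], 0.82)]
scene steel 62 slope -13.1 [[-167.0, 8.0, 101.0], [-119.0, 3.0, 103.0], [-70.0, -3.0, 104.0]]
```

Emit:
servo_tool:
  slide:
    - [0, 0, 0.02]
    - [0, 0, 0.04]
    - [0, 0, 0.06]
    - [0, 0, 0.07]
    - [0, 0, 0.07]
  spin: [0, 0, 0, 0, 0]
  grip: [1, 1, 1, 1, 1]

```text
time_s: 10.07
tcp_pos: [0.5867, -0.2222, 0.0478]
ee_rot: [[0.252, -0.968, -0.006], [-0.968, -0.252, 0.001], [-0.002, 0.005, -1.0]]
wrist_force: [-0.2, 0.3, -2.3]
gripper_width: 0.249
gripper_force: 30.0
```

Emit:
servo_tool:
  slide:
    - [-0.003, 0, 0]
    - [-0.006, 0, 0]
    - [-0.009, 0, 0]
    - [-0.012, 0, 0]
    - [-0.012, 0, 0]
  spin: [0, 0, 0, 0, 0]
  grip: [1, 1, 1, 1, 1]

```text
time_s: 10.48
tcp_pos: [0.5884, -0.214, 0.0536]
ee_rot: [[0.256, -0.967, 0.008], [-0.967, -0.256, -0.006], [0.008, -0.006, -1.0]]
wrist_force: [1.3, -13.7, -1.4]
gripper_width: 0.25
gripper_force: 30.0
```

Emit:
servo_tool:
  slide:
    - [-0.001, 0, -0.005]
    - [-0.002, 0, -0.01]
    - [-0.004, 0, -0.016]
    - [-0.005, 0, -0.022]
    - [-0.005, 0, -0.024]
  spin: [0, 0, 0, 0, 0]
  grip: [1, 1, 1, 1, 1]

```text
time_s: 10.9
tcp_pos: [0.5866, -0.2087, 0.0782]
ee_rot: [[0.255, -0.967, 0.007], [-0.967, -0.255, -0.005], [0.006, -0.006, -1.0]]
wrist_force: [1.7, -9.0, -0.5]
gripper_width: 0.249
gripper_force: 30.0
```

```bash
python3 t.py b
```

```text
tcp loc [-190.3   -1.7   78.2] F [-9.2  0.6 -0.5] 10.9
top tool_tip [([-55.0, 2.1, 33.3], 0.54)]
top cover_edge [([-441.2, 139.6, 21.1], 0.89), ([152.7, 177.9, 14.1], 0.8)]
top notch [([-52.5, 2.8, 47.5], 0.92)]
top housing []
top steel 83 slope -16.5 [[-147.0, 1.0, 60.0], [-101.0, -0.0, 46.0], [-62.0, 12.0, 15.0]]
top orange 5 slope -9.7 [[-157.0, 7.0, 64.0], [-157.0, 7.0, 64.0], [-157.0, 7.0, 64.0]]
scene tool_tip [([-56.4, -1.1, 37.2], 0.63)]
scene cover_edge [([152.7, 179.0, 19.5], 0.93), ([-441.8, 139.0, 18.4], 0.72)]
scene notch [([-48.5, -3.1, 45.1], 0.9), ([-51.5, 184.4, 0.6], 0.45)]
scene housing [([2.7, -0.8, -2.6], 0.69)]
scene steel 77 slope -47.3 [[-169.0, 9.0, 177.0], [-125.0, -1.0, 45.0], [-65.0, 1.0, 42.0]]
```

Emit:
servo_tool:
  slide:
    - [-0.003, 0, -0.013]
    - [-0.007, 0, -0.024]
    - [-0.012, 0, -0.035]
    - [-0.017, 0, -0.046]
    - [-0.0245, 0, -0.056]
  spin: [0, 0, 0, 0, 0]
  grip: [1, 1, 1, 1, 1]

```text
time_s: 11.82
tcp_pos: [0.5787, -0.1828, 0.1327]
ee_rot: [[0.253, -0.968, 0.003], [-0.968, -0.253, -0.001], [0.002, -0.003, -1.0]]
wrist_force: [0.7, -4.1, 0.3]
gripper_width: 0.248
gripper_force: 30.0
```

```bash
python3 t.py c
```

```text
tcp loc [-163.2   -0.6  132.7] F [-4.1  0.3  0.3] 11.8167
top tool_tip [([-52.8, -0.2, 34.9], 0.54), ([-47.5, -2.5, 57.4], 0.24)]
top cover_edge [([152.6, 177.3, 10.6], 0.77), ([-442.9, 136.4, 21.1], 0.75)]
top notch [([-52.4, 0.1, 47.5], 0.6)]
top housing [([-4.8, 0.7, 2.1], 0.83)]
top steel 56 slope -40.9 [[-129.0, 8.0, 94.0], [-87.0, 9.0, 13.0], [-63.0, -2.0, 39.0]]
scene tool_tip [([-54.4, 0.9, 33.8], 0.55), ([2.3, -1.4, -0.2], 0.36)]
scene cover_edge [([-49.1, -1.5, 52.9], 0.77)]
scene notch [([-51.1, -1.5, 46.6], 0.9)]
scene housing [([-0.1, -1.1, -3.5], 0.98), ([-53.4, 184.0, 0.8], 0.42)]
scene steel 50 slope -65.5 [[-136.0, -3.0, 191.0], [-91.0, 1.0, 59.0], [-63.0, -11.0, 32.0]]
```

Emit:
servo_tool:
  slide:
    - [0.006, 0, 0]
    - [0.008, 0, -0.005]
    - [0.008, 0, -0.015]
    - [0.008, 0, -0.023]
    - [0.008, 0, -0.026]
  spin: [0, 0, 0, 0, 0]
  grip: [1, 1, 1, 1, 1]

```text
time_s: 12.73
tcp_pos: [0.5808, -0.1902, 0.1585]
ee_rot: [[0.253, -0.967, 0.003], [-0.967, -0.253, -0.0], [0.001, -0.002, -1.0]]
wrist_force: [0.5, 0.4, 0.1]
gripper_width: 0.254
gripper_force: 30.0
```

Emit:
servo_tool:
  slide:
    - [0, 0, 0]
    - [0, 0, 0]
    - [0, 0, 0]
    - [0, 0, 0]
    - [0, 0, 0]
  spin: [0, 0, 0, 0, 0]
  grip: [1, 1, 1, 1, 1]

```text
time_s: 13.15
tcp_pos: [0.5797, -0.1901, 0.1562]
ee_rot: [[0.253, -0.968, -0.001], [-0.968, -0.253, 0.0], [-0.0, 0.001, -1.0]]
wrist_force: [-0.7, -0.3, -0.7]
gripper_width: 0.25
gripper_force: 30.0
```

```bash
python3 t.py d
```

```text
tcp loc [-170.5    0.3  156.2] F [-0.2  0.8 -0.7] 13.15
top tool_tip [([-61.3, 3.1, 54.9], 0.42)]
top cover_edge [([151.5, 178.5, 13.0], 0.79), ([-440.0, 138.4, 19.2], 0.77)]
top notch [([-50.5, 3.2, 46.5], 0.85)]
top housing [([-1.3, 0.3, 1.4], 0.68), ([-37.7, -3.2, 54.5], 0.68)]
top steel 75 slope -43.9 [[-137.0, 4.0, 122.0], [-99.0, 3.0, 88.0], [-64.0, 3.0, 64.0]]
top orange 5 slope -57.6 [[-141.0, 8.0, 125.0], [-141.0, 8.0, 125.0], [-141.0, 8.0, 125.0]]
scene tool_tip [([-51.7, 183.1, 1.3], 0.7), ([-66.9, 1.5, 61.7], 0.37)]
scene cover_edge [([154.5, 178.3, 16.4], 0.88), ([-440.2, 141.0, 18.5], 0.65)]
scene notch [([-50.3, -3.0, 45.7], 0.75)]
scene housing [([0.8, -1.1, 0.4], 0.71)]
scene steel 36 slope -45.2 [[-126.0, 2.0, 104.0], [-98.0, 5.0, 90.0], [-70.0, 8.0, 13.0]]
```

Emit:
servo_tool:
  slide:
    - [-0.003, 0, 0]
    - [-0.006, 0, 0]
    - [-0.0095, 0, 0]
    - [-0.0095, 0, 0]
    - [-0.0095, 0, 0]
  spin: [0, 0, 0, 0, 0]
  grip: [1, 1, 1, 1, 1]

```text
time_s: 14.07
tcp_pos: [0.5776, -0.1806, 0.1566]
ee_rot: [[0.253, -0.967, 0.0], [-0.967, -0.253, -0.0], [0.0, -0.0, -1.0]]
wrist_force: [0.5, 0.2, -1.1]
gripper_width: 0.25
gripper_force: 30.0
```

Emit:
servo_tool:
  slide:
    - [0, 0, 0.001]
    - [0, 0, 0.002]
    - [0, 0, 0.003]
    - [0, 0, 0.004]
    - [0, 0, 0.004]
  spin: [0, 0, 0, 0, 0]
  grip: [1, 1, 1, 1, 1]

```text
time_s: 14.48
tcp_pos: [0.5774, -0.181, 0.1522]
ee_rot: [[0.252, -0.968, -0.001], [-0.968, -0.252, 0.0], [-0.0, 0.001, -1.0]]
wrist_force: [0.5, 0.2, -0.6]
gripper_width: 0.248
gripper_force: 30.0
```

Emit:
servo_tool:
  slide:
    - [0, 0, 0.0005]
    - [0, 0, 0.001]
    - [0, 0, 0.0015]
    - [0, 0, 0.002]
    - [0, 0, 0.002]
  spin: [0, 0, 0, 0, 0]
  grip: [1, 1, 1, 1, 1]

```text
time_s: 14.9
tcp_pos: [0.5775, -0.1809, 0.1504]
ee_rot: [[0.253, -0.968, -0.0], [-0.968, -0.253, 0.0], [-0.0, 0.0, -1.0]]
wrist_force: [-0.1, -0.0, -0.5]
gripper_width: 0.251
gripper_force: 30.0
```

Emit:
servo_tool:
  slide:
    - [0, 0, 0.0005]
    - [0, 0, 0.001]
    - [0, 0, 0.0015]
    - [0, 0, 0.002]
    - [0, 0, 0.002]
  spin: [0, 0, 0, 0, 0]
  grip: [1, 1, 1, 1, 1]

```text
time_s: 15.32
tcp_pos: [0.5777, -0.1809, 0.1487]
ee_rot: [[0.253, -0.968, 0.0], [-0.968, -0.253, 0.0], [-0.0, -0.0, -1.0]]
wrist_force: [-1.0, -0.1, 0.8]
gripper_width: 0.25
gripper_force: 30.0
```

```bash
python3 t.py e
```

```text
tcp loc [-1.611e+02 -1.000e-01  1.487e+02] F [0.2 1.  0.8] 15.3167
top tool_tip [([-52.1, -0.7, 50.5], 0.44), ([-39.5, -2.0, 57.0], 0.2)]
top cover_edge [([-442.7, 141.5, 23.2], 0.78), ([-49.0, -3.7, 55.0], 0.64)]
top notch [([-49.7, -0.1, 47.5], 0.64)]
top housing [([-1.1, -0.2, 1.5], 0.78)]
top steel 67 slope -47.9 [[-128.0, 9.0, 111.0], [-86.0, -2.0, 75.0], [-62.0, 2.0, 53.0]]
scene tool_tip [([-55.3, -1.4, 55.3], 0.59)]
scene cover_edge [([-443.8, 137.9, 19.6], 0.75), ([152.0, 176.4, 14.4], 0.69)]
scene notch [([-50.4, -3.4, 45.7], 0.95)]
scene housing [([0.4, -0.8, -1.7], 0.71)]
scene steel 35 slope -46.8 [[-116.0, 4.0, 98.0], [-86.0, -3.0, 71.0], [-61.0, 7.0, 62.0]]
```

View pics/b_e.png

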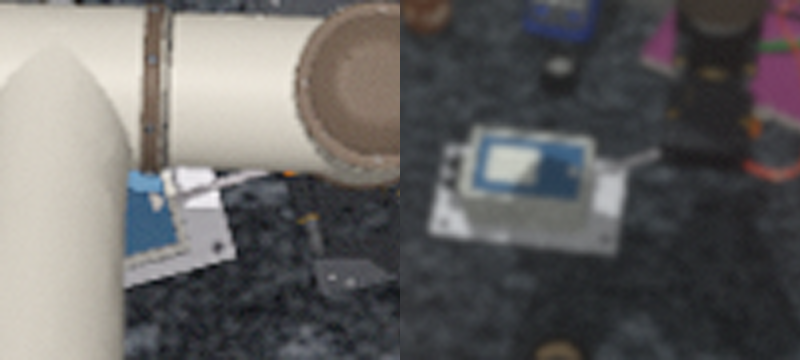

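The shank leads from the gripper to the notch, at about (185,200) in the left half and (600,170) in the right. The vertical force is just starting to rise. Next I lower a little more, then slide down the ramp.

Emit:
servo_tool:
  slide:
    - [0, 0, 0.0005]
    - [0, 0, 0.001]
    - [0, 0, 0.0015]
    - [0, 0, 0.0015]
    - [0, 0, 0.0015]
  spin: [0, 0, 0, 0, 0]
  grip: [1, 1, 1, 1, 1]

```text
time_s: 16.23
tcp_pos: [0.5777, -0.1809, 0.1471]
ee_rot: [[0.253, -0.968, 0.0], [-0.968, -0.253, 0.0], [-0.0, -0.0, -1.0]]
wrist_force: [-0.2, 0.2, 1.9]
gripper_width: 0.248
gripper_force: 30.0
```

Emit:
servo_tool:
  slide:
    - [-0.001, 0, 0.0008]
    - [-0.002, 0, 0.0016]
    - [-0.003, 0, 0.0024]
    - [-0.004, 0, 0.003]
    - [-0.004, 0, 0.003]
  spin: [0, 0, 0, 0, 0]
  grip: [1, 1, 1, 1, 1]

```text
time_s: 16.65
tcp_pos: [0.5764, -0.1768, 0.1438]
ee_rot: [[0.253, -0.968, -0.0], [-0.968, -0.253, 0.0], [-0.0, 0.0, -1.0]]
wrist_force: [0.2, 0.9, 1.3]
gripper_width: 0.254
gripper_force: 30.0
```

Emit:
servo_tool:
  slide:
    - [-0.001, 0, 0.0007]
    - [-0.002, 0, 0.0014]
    - [-0.003, 0, 0.0021]
    - [-0.004, 0, 0.0028]
    - [-0.005, 0, 0.0035]
  spin: [0, 0, 0, 0, 0]
  grip: [1, 1, 1, 1, 1]

```text
time_s: 17.07
tcp_pos: [0.5753, -0.1721, 0.1405]
ee_rot: [[0.253, -0.968, 0.0], [-0.968, -0.253, -0.0], [0.0, -0.0, -1.0]]
wrist_force: [-0.1, 0.5, 1.4]
gripper_width: 0.252
gripper_force: 30.0
```

Emit:
servo_tool:
  slide:
    - [-0.001, 0, 0.0007]
    - [-0.002, 0, 0.0014]
    - [-0.003, 0, 0.0021]
    - [-0.004, 0, 0.0028]
    - [-0.004, 0, 0.0028]
  spin: [0, 0, 0, 0, 0]
  grip: [1, 1, 1, 1, 1]

```text
time_s: 17.48
tcp_pos: [0.5742, -0.1681, 0.1376]
ee_rot: [[0.253, -0.968, -0.0], [-0.968, -0.253, 0.0], [-0.0, 0.0, -1.0]]
wrist_force: [0.3, 1.6, 1.9]
gripper_width: 0.246
gripper_force: 30.0
```

Emit:
servo_tool:
  slide:
    - [-0.001, 0, 0.0007]
    - [-0.002, 0, 0.0014]
    - [-0.002, 0, 0.0014]
    - [-0.002, 0, 0.0014]
    - [-0.002, 0, 0.0014]
  spin: [0, 0, 0, 0, 0]
  grip: [1, 1, 1, 1, 1]

```text
time_s: 17.9
tcp_pos: [0.574, -0.1667, 0.1366]
ee_rot: [[0.253, -0.968, 0.001], [-0.968, -0.253, -0.0], [0.001, -0.0, -1.0]]
wrist_force: [0.5, -1.9, 3.1]
gripper_width: 0.25
gripper_force: 30.0
```

```bash
python3 t.py f | grep -v housing
python3 - <<'E'
from t import *
for tag in "ef":
  for n in("top","scene"):
    c=dict(np.load(f"{n}_{tag}.npz")); W=(cloud(c)-H)@Rh*1000
    for x in range(-115,-55,8):
        m=(np.abs(W[...,0]-x)<4)&(np.abs(W[...,1])<7)&(W[...,2]>45)&(W[...,2]<125)
        if m.sum()>2: print(tag,n,x,m.sum(),np.round(np.percentile(W[m][:,2],[50,90])))
E
```

```text
tcp loc [-1.464e+02 -1.000e-01  1.366e+02] F [-2.   0.   3.1] 17.9
top tool_tip [([-35.4, 2.7, 38.1], 0.38)]
top cover_edge [([-442.8, 138.7, 19.9], 0.68), ([-49.6, -0.9, 58.0], 0.55)]
top notch [([-48.7, 2.2, 45.4], 0.67)]
top steel 30 slope -53.6 [[-91.0, 2.0, 76.0], [-73.0, 3.0, 72.0], [-63.0, -1.0, 55.0]]
scene tool_tip [([-36.8, -2.8, 44.5], 0.41), ([-51.7, 183.6, 0.2], 0.27)]
scene cover_edge [([-439.6, 140.2, 19.9], 0.89), ([150.7, 176.7, 17.8], 0.7)]
scene notch [([-49.8, -3.9, 43.4], 0.87)]
scene steel 35 slope -58.7 [[-118.0, -3.0, 198.0], [-83.0, 1.0, 70.0], [-64.0, -11.0, 12.0]]
scene orange 7 slope 54.8 [[-189.0, 7.0, 144.0], [-189.0, 4.0, 147.0], [-188.0, 3.0, 151.0]]
e top -115 4 [ 96. 103.]
e top -107 7 [94. 97.]
e top -99 7 [87. 88.]
e top -91 8 [82. 85.]
e top -83 7 [75. 78.]
e top -75 6 [71. 75.]
e top -67 8 [63. 66.]
e top -59 11 [54. 59.]
e scene -115 5 [101. 103.]
e scene -107 4 [91. 93.]
e scene -99 3 [86. 89.]
e scene -91 4 [83. 84.]
e scene -83 5 [72. 77.]
e scene -75 3 [68. 69.]
e scene -67 4 [58. 65.]
e scene -59 3 [52. 57.]
f top -91 4 [78. 81.]
f top -83 6 [73. 77.]
f top -75 6 [69. 73.]
f top -67 6 [66. 68.]
f top -59 8 [55. 62.]
f scene -99 4 [87. 90.]
f scene -91 4 [77. 81.]
f scene -83 5 [75. 78.]
f scene -75 4 [68. 70.]
f scene -67 3 [64. 65.]
f scene -59 5 [53. 59.]
```

Emit:
servo_tool:
  slide:
    - [0.0016, 0, 0.0025]
    - [0.0032, 0, 0.005]
    - [0.0048, 0, 0.0075]
    - [0.0064, 0, 0.01]
    - [0.008, 0, 0.0125]
  spin: [0, 0, 0, 0, 0]
  grip: [1, 1, 1, 1, 1]

```text
time_s: 18.82
tcp_pos: [0.576, -0.1745, 0.1236]
ee_rot: [[0.252, -0.968, 0.0], [-0.968, -0.252, -0.0], [0.0, -0.0, -1.0]]
wrist_force: [1.0, -3.4, 3.9]
gripper_width: 0.246
gripper_force: 30.0
```

Emit:
servo_tool:
  slide:
    - [0.001, 0, 0.0018]
    - [0.002, 0, 0.0036]
    - [0.003, 0, 0.0054]
    - [0.004, 0, 0.0072]
    - [0.005, 0, 0.009]
  spin: [0, 0, 0, 0, 0]
  grip: [1, 1, 1, 1, 1]

```text
time_s: 19.23
tcp_pos: [0.5771, -0.1788, 0.1146]
ee_rot: [[0.253, -0.968, -0.0], [-0.968, -0.253, 0.0], [-0.0, 0.0, -1.0]]
wrist_force: [0.8, -1.8, 4.3]
gripper_width: 0.246
gripper_force: 30.0
```

```bash
cat > e.py <<'E'
from t import *
c=capture("top"); s=sense(); print("tcp",loc(s["tcp_pos"]).round(1),(s["wrist_force"]@Rh).round(1),s["time_s"])
W=(cloud(c)-H)@Rh*1000
for x in range(-54,50,6):
    m=(np.abs(W[...,0]-x)<3)&(np.abs(W[...,1])<28)&(W[...,2]>35)&(W[...,2]<85)
    if m.sum()>2: print(x,m.sum(),np.median(W[m][:,2]).round(1),end="; ")
E
python3 e.py
```

```text
tcp [-1.591e+02  1.000e-01  1.143e+02] [-2.1 -0.1  3.7] 19.2833
-54 30 53.9; -48 31 56.1; -42 30 57.3; -36 31 56.5; -30 36 57.4; -24 31 56.7; -18 17 56.4; -12 7 58.1;
```

Emit:
servo_tool:
  slide:
    - [0.0008, 0, 0.0019]
    - [0.0016, 0, 0.0038]
    - [0.0024, 0, 0.0057]
    - [0.0032, 0, 0.0076]
    - [0.004, 0, 0.0096]
  spin: [0, 0, 0, 0, 0]
  grip: [1, 1, 1, 1, 1]

```text
time_s: 19.7
tcp_pos: [0.578, -0.1827, 0.105]
ee_rot: [[0.253, -0.968, -0.0], [-0.968, -0.253, 0.0], [-0.0, 0.0, -1.0]]
wrist_force: [0.2, -0.6, 4.9]
gripper_width: 0.249
gripper_force: 30.0
```

```bash
python3 e.py
```

```text
tcp [-163.1    0.2  104.6] [-1.4 -0.3  4.3] 19.75
-54 30 54.1; -48 30 57.0; -42 32 58.4; -36 35 57.7; -30 34 57.1; -24 20 57.3; -18 8 57.3;
```

Emit:
servo_tool:
  slide:
    - [0.0007, 0, 0.002]
    - [0.0014, 0, 0.004]
    - [0.002, 0, 0.006]
    - [0.0026, 0, 0.008]
    - [0.003, 0, 0.0095]
  spin: [0, 0, 0, 0, 0]
  grip: [1, 1, 1, 1, 1]

```text
time_s: 20.17
tcp_pos: [0.5787, -0.1858, 0.0952]
ee_rot: [[0.253, -0.968, -0.001], [-0.968, -0.253, 0.0], [-0.0, 0.0, -1.0]]
wrist_force: [0.9, -0.7, 2.5]
gripper_width: 0.249
gripper_force: 30.0
```

```bash
python3 e.py
```

```text
tcp [-166.2    0.2   95. ] [-1.  -0.5  3.1] 20.2167
-54 29 55.8; -48 32 58.0; -42 33 60.0; -36 34 60.3; -30 26 60.3; -24 7 59.7;
```

Emit:
servo_tool:
  slide:
    - [0.0004, 0, 0.002]
    - [0.0008, 0, 0.004]
    - [0.0012, 0, 0.006]
    - [0.0016, 0, 0.008]
    - [0.002, 0, 0.0095]
  spin: [0, 0, 0, 0, 0]
  grip: [1, 1, 1, 1, 1]

```text
time_s: 20.63
tcp_pos: [0.5793, -0.1879, 0.0858]
ee_rot: [[0.253, -0.968, -0.0], [-0.968, -0.253, -0.0], [-0.0, 0.0, -1.0]]
wrist_force: [0.9, -2.0, 2.1]
gripper_width: 0.25
gripper_force: 30.0
```

```bash
python3 e.py
```

```text
tcp [-168.3    0.2   85.6] [-3.1 -1.   1. ] 20.6833
-54 28 55.8; -48 33 62.0; -42 34 65.3; -36 30 65.3; -30 17 65.0;
```

Emit:
servo_tool:
  slide:
    - [0.006, 0, -0.001]
    - [0.014, 0, -0.0025]
    - [0.024, 0, -0.005]
    - [0.036, 0, -0.008]
    - [0.046, 0, -0.011]
  spin: [0, 0, 0, 0, 0]
  grip: [1, 1, 1, 1, 1]

```text
time_s: 21.1
tcp_pos: [0.5912, -0.2337, 0.0973]
ee_rot: [[0.252, -0.968, -0.0], [-0.968, -0.252, -0.0], [-0.0, 0.0, -1.0]]
wrist_force: [0.4, -1.0, -0.4]
gripper_width: 0.251
gripper_force: 30.0
```

Emit:
servo_tool:
  slide:
    - [0, 0, 0]
    - [0, 0, 0]
    - [0, 0, 0]
    - [0, 0, 0]
    - [0, 0, 0]
  spin: [0, 0, 0, 0, 0]
  grip: [1, 1, 1, 1, 1]

```text
time_s: 21.52
tcp_pos: [0.5908, -0.2318, 0.0971]
ee_rot: [[0.253, -0.967, -0.001], [-0.967, -0.253, 0.0], [-0.0, 0.0, -1.0]]
wrist_force: [-0.2, -0.1, 0.2]
gripper_width: 0.254
gripper_force: 30.0
```

```bash
python3 e.py; python3 t.py g | grep -v housing
```

```text
tcp [-213.7   -0.    97.2] [-0.3 -0.7 -0.6] 21.5667
24 5 57.7; 30 14 58.2; 36 21 58.9; 42 28 56.2; 48 34 55.7; tcp loc [-213.7   -0.    97.2] F [-0.3 -0.7 -0.6] 21.5667
top tool_tip [([-78.9, -0.3, 60.7], 0.57)]
top cover_edge [([148.9, 175.8, 14.2], 0.9), ([-443.1, 138.1, 19.5], 0.73)]
top notch [([-53.5, -1.1, 49.0], 0.86)]
top steel 82 slope -11.2 [[-173.0, -4.0, 87.0], [-132.0, 1.0, 71.0], [-89.0, -2.0, 60.0]]
top orange 19 slope -26.4 [[-187.0, 8.0, 90.0], [-182.0, 4.0, 87.0], [-178.0, -0.0, 83.0]]
scene tool_tip [([-82.6, -0.2, 63.0], 0.49)]
scene cover_edge [([152.0, 176.0, 15.8], 0.79), ([-49.1, 0.7, 65.2], 0.59)]
scene notch [([-53.1, -3.9, 45.8], 0.84)]
scene steel 58 slope -20.8 [[-173.0, 2.0, 69.0], [-124.0, 1.0, 66.0], [-72.0, -2.0, 13.0]]
```

Emit:
servo_tool:
  slide:
    - [0.0153, 0.027, 0]
    - [0.0306, 0.054, 0]
    - [0.0459, 0.081, 0.005]
    - [0.0612, 0.108, 0.01]
    - [0.0766, 0.1346, 0.015]
  spin: [0, 0, 0, 0, 0]
  grip: [1, 1, 1, 1, 1]

```text
time_s: 22.48
tcp_pos: [0.4791, -0.3411, 0.0823]
ee_rot: [[0.253, -0.967, 0.0], [-0.967, -0.253, -0.0], [0.0, -0.0, -1.0]]
wrist_force: [0.4, -0.3, -1.3]
gripper_width: 0.247
gripper_force: 30.0
```

Emit:
servo_tool:
  slide:
    - [0, 0, 0.01]
    - [0, 0, 0.02]
    - [0, 0, 0.03]
    - [0, 0, 0.038]
    - [0, 0, 0.042]
  spin: [0, 0, 0, 0, 0]
  grip: [1, 1, 1, 1, 1]

```text
time_s: 22.9
tcp_pos: [0.4803, -0.3394, 0.0385]
ee_rot: [[0.254, -0.967, -0.002], [-0.967, -0.254, 0.001], [-0.001, 0.002, -1.0]]
wrist_force: [0.1, 0.0, -1.8]
gripper_width: 0.25
gripper_force: 30.0
```

Emit:
servo_tool:
  slide:
    - [0, 0, 0.003]
    - [0, 0, 0.006]
    - [0, 0, 0.009]
    - [0, 0, 0.011]
    - [0, 0, 0.011]
  spin: [0, 0, 0, 0, 0]
  grip: [1, 1, 1, 1, 1]

```text
time_s: 23.32
tcp_pos: [0.481, -0.3409, 0.0304]
ee_rot: [[0.254, -0.967, 0.002], [-0.967, -0.254, -0.002], [0.002, -0.001, -1.0]]
wrist_force: [-1.0, 0.1, 4.4]
gripper_width: 0.248
gripper_force: 30.0
```

Down another 1.5 mm to settle it, then open fully and rise.

Emit:
servo_tool:
  slide:
    - [0, 0, 0.001]
    - [0, 0, 0.0015]
    - [0, 0, 0.0015]
    - [0, 0, 0.0015]
    - [0, 0, 0.0015]
  spin: [0, 0, 0, 0, 0]
  grip: [1, 1, 0, 0, 0]

```text
time_s: 23.73
tcp_pos: [0.4804, -0.3402, 0.0278]
ee_rot: [[0.253, -0.968, 0.001], [-0.968, -0.253, -0.0], [0.0, -0.001, -1.0]]
wrist_force: [0.1, -1.0, 0.0]
gripper_width: 0.4
gripper_force: 0.0
```

Emit:
servo_tool:
  slide:
    - [0, 0, 0]
    - [0, 0, 0]
    - [0, 0, 0]
    - [0, 0, 0]
    - [0, 0, 0]
  spin: [0, 0, 0, 0, 0]
  grip: [0, 0, 0, 0, 0]

```text
time_s: 24.15
tcp_pos: [0.4801, -0.3403, 0.0277]
ee_rot: [[0.253, -0.968, -0.0], [-0.968, -0.253, 0.0], [-0.0, 0.0, -1.0]]
wrist_force: [0.9, -0.3, -0.8]
gripper_width: 0.771
gripper_force: 0.0
```

Emit:
servo_tool:
  slide:
    - [0, 0, -0.02]
    - [0, 0, -0.05]
    - [0, 0, -0.08]
    - [0, 0, -0.1]
    - [0, 0, -0.1]
  spin: [0, 0, 0, 0, 0]
  grip: [0, 0, 0, 0, 0]

```text
time_s: 24.57
tcp_pos: [0.4829, -0.3417, 0.1331]
ee_rot: [[0.254, -0.967, 0.009], [-0.967, -0.254, -0.005], [0.007, -0.008, -1.0]]
wrist_force: [0.1, -0.1, 0.7]
gripper_width: 0.991
gripper_force: 0.0
```

```bash
cat > k.py <<'E'
from t import *
for n in("top","scene"):
    c=capture(n); np.savez(f"{n}_k.npz",**c)
    for t in("tool_grip","tool_tip","pry_tool","cover_edge","cover_grip","cover"): print(n,t,[(np.round(o["point"],3).tolist(),loc(o["point"]).round(0).tolist(),round(o["conf"],2)) for o in tip_of(t,n)][:3])
    im=c["pixels"]; cv2.imwrite(f"pics/{n}_k.png",im)
W=(cloud(dict(np.load("top_k.npz")))-H)@Rh*1000; im=dict(np.load("top_k.npz"))["pixels"]; hsv=cv2.cvtColor(im,cv2.COLOR_BGR2HSV)
b=(hsv[...,0]>95)&(hsv[...,0]<125)&(hsv[...,1]>110)&(np.hypot(W[...,0],W[...,1])<75)&(W[...,2]>45)
P=W[b]; 
if len(P)>20: print("cover blue",len(P),cv2.minAreaRect(P[:,:2].astype(np.float32)),"fit z=ax+by+c",np.linalg.lstsq(np.c_[P[:,:2],np.ones(len(P))],P[:,2],rcond=None)[0].round(3))
E
python3 k.py
```

```text
top tool_grip [([0.487, -0.344, 0.013], [-296.0, 129.0, 13.0], 0.4)]
top tool_tip []
top pry_tool [([0.486, -0.342, -0.0], [-294.0, 129.0, -0.0], 0.63)]
top cover_edge [([0.328, 0.075, 0.013], [149.0, 177.0, 13.0], 0.81), ([0.513, -0.489, 0.022], [-443.0, 140.0, 22.0], 0.7), ([0.718, 0.17, 0.004], [143.0, -224.0, 4.0], 0.65)]
top cover_grip [([0.501, -0.484, 0.019], [-435.0, 150.0, 19.0], 0.75), ([0.546, -0.058, 0.063], [-34.0, 0.0, 63.0], 0.65), ([0.337, 0.083, 0.014], [155.0, 167.0, 14.0], 0.58)]
top cover [([0.538, -0.024, 0.046], [1.0, -1.0, 46.0], 0.94), ([0.374, 0.094, 0.003], [156.0, 127.0, 3.0], 0.8), ([0.45, -0.493, -0.002], [-431.0, 202.0, -2.0], 0.55)]
scene tool_grip [([0.481, -0.346, 0.012], [-297.0, 135.0, 12.0], 0.68), ([0.547, -0.069, 0.064], [-45.0, 1.0, 64.0], 0.59)]
scene tool_tip [([0.446, -0.21, 0.013], [-156.0, 135.0, 13.0], 0.62)]
scene pry_tool []
scene cover_edge [([0.514, -0.488, 0.021], [-442.0, 139.0, 21.0], 0.75), ([0.33, 0.077, 0.016], [150.0, 175.0, 16.0], 0.72)]
scene cover_grip [([0.334, 0.079, 0.015], [152.0, 170.0, 15.0], 0.89), ([0.684, 0.006, 0.001], [-8.0, -150.0, 1.0], 0.71), ([0.547, -0.063, 0.068], [-39.0, -0.0, 68.0], 0.66)]
scene cover [([0.446, -0.494, -0.001], [-431.0, 207.0, -1.0], 0.83), ([0.37, 0.091, 0.0], [155.0, 132.0, 0.0], 0.63)]
cover blue 88 ((3.1741905212402344, -1.5306777954101562), (63.13132095336914, 95.6415786743164), 89.21405029296875) fit z=ax+by+c [-8.6000e-02  1.9000e-02  6.0389e+01]
```

Emit:
servo_tool:
  slide:
    - [-0.025, -0.0135, 0]
    - [-0.05, -0.027, 0]
    - [-0.075, -0.0405, 0]
    - [-0.1, -0.054, 0]
    - [-0.125, -0.0675, 0]
  spin: [0, 0, 0, 0, 0]
  grip: [0, 0, 0, 0, 0]

```text
time_s: 25.68
tcp_pos: [0.514, -0.2012, 0.1279]
ee_rot: [[0.252, -0.968, 0.0], [-0.968, -0.252, -0.0], [0.0, -0.0, -1.0]]
wrist_force: [0.6, -0.8, 0.0]
gripper_width: 1.003
gripper_force: 0.0
```

Emit:
servo_tool:
  slide:
    - [-0.025, -0.0135, 0]
    - [-0.055, -0.03, 0]
    - [-0.085, -0.046, 0]
    - [-0.11, -0.059, 0]
    - [-0.1255, -0.0675, 0]
  spin: [0, 0, 0, 0, 0]
  grip: [0, 0, 0, 0, 0]

```text
time_s: 26.1
tcp_pos: [0.5481, -0.0613, 0.128]
ee_rot: [[0.255, -0.967, 0.001], [-0.967, -0.255, 0.0], [0.0, -0.001, -1.0]]
wrist_force: [0.3, 0.5, 1.2]
gripper_width: 1.002
gripper_force: 0.0
```

Emit:
servo_tool:
  slide:
    - [0, 0, 0.01]
    - [0, 0, 0.02]
    - [0, 0, 0.026]
    - [0, 0, 0.03]
    - [0, 0, 0.03]
  spin: [0, 0, 0, 0, 0]
  grip: [0, 0, 0, 0, 0]

```text
time_s: 26.52
tcp_pos: [0.5463, -0.065, 0.0962]
ee_rot: [[0.251, -0.968, -0.003], [-0.968, -0.251, -0.0], [-0.0, 0.003, -1.0]]
wrist_force: [-0.5, 0.7, -0.0]
gripper_width: 1.004
gripper_force: 0.0
```

Emit:
servo_tool:
  slide:
    - [0, 0, 0.004]
    - [0, 0, 0.008]
    - [0, 0, 0.011]
    - [0, 0, 0.014]
    - [0, 0, 0.0145]
  spin: [0, 0, 0, 0, 0]
  grip: [0, 0, 0, 0, 0]

```text
time_s: 26.93
tcp_pos: [0.5471, -0.064, 0.0827]
ee_rot: [[0.252, -0.968, -0.001], [-0.968, -0.252, -0.0], [-0.0, 0.001, -1.0]]
wrist_force: [0.9, 0.4, 0.2]
gripper_width: 0.997
gripper_force: 0.0
```

Emit:
servo_tool:
  slide:
    - [0, 0, 0]
    - [0, 0, 0]
    - [0, 0, 0]
    - [0, 0, 0]
    - [0, 0, 0]
  spin: [0, 0, 0, 0, 0]
  grip: [1, 1, 1, 1, 1]

```text
time_s: 27.35
tcp_pos: [0.5477, -0.0638, 0.0835]
ee_rot: [[0.253, -0.968, 0.001], [-0.968, -0.253, 0.0], [0.0, -0.001, -1.0]]
wrist_force: [-0.3, 0.6, 0.3]
gripper_width: 0.731
gripper_force: 30.0
```

Emit:
servo_tool:
  slide:
    - [0, 0, 0]
    - [0, 0, 0]
    - [0, 0, 0]
    - [0, 0, 0]
    - [0, 0, 0]
  spin: [0, 0, 0, 0, 0]
  grip: [1, 1, 1, 1, 1]

```text
time_s: 27.77
tcp_pos: [0.5476, -0.0638, 0.0833]
ee_rot: [[0.253, -0.968, 0.0], [-0.968, -0.253, 0.0], [0.0, -0.0, -1.0]]
wrist_force: [0.9, 0.0, 0.4]
gripper_width: 0.732
gripper_force: 30.0
```

Emit:
servo_tool:
  slide:
    - [0.001, 0, -0.003]
    - [0.003, 0, -0.006]
    - [0.006, 0, -0.008]
    - [0.009, 0, -0.01]
    - [0.01, 0, -0.012]
  spin: [0, 0, 0, 0, 0]
  grip: [1, 1, 1, 1, 1]

```text
time_s: 28.18
tcp_pos: [0.5499, -0.0741, 0.0954]
ee_rot: [[0.252, -0.968, -0.0], [-0.968, -0.252, -0.0], [-0.0, 0.0, -1.0]]
wrist_force: [-0.2, 0.3, -1.6]
gripper_width: 0.732
gripper_force: 30.0
```

Emit:
servo_tool:
  slide:
    - [0, 0, -0.01]
    - [0, 0, -0.025]
    - [0, 0, -0.04]
    - [0, 0, -0.06]
    - [0, 0, -0.07]
  spin: [0, 0, 0, 0, 0]
  grip: [1, 1, 1, 1, 1]

```text
time_s: 28.6
tcp_pos: [0.5511, -0.0736, 0.1682]
ee_rot: [[0.253, -0.967, 0.004], [-0.967, -0.253, -0.0], [0.001, -0.004, -1.0]]
wrist_force: [0.9, -0.2, -0.8]
gripper_width: 0.738
gripper_force: 30.0
```

Run:
```python
from t import *
s=sense();print(s["tcp_pos"],s["wrist_force"],s["joints"].round(0) if hasattr(s["joints"],"round") else s["joints"])
ims=[]
for n in("top","scene"):
    c=capture(n); ims.append(cv2.resize(c["pixels"][100:300,50:350] if n=="top" else c["pixels"][100:300,120:420],None,fx=1.33,fy=1.33,interpolation=2)); print(n,[(loc(o["point"]).round(0).tolist(),round(o["conf"],2)) for t in("cover","cover_edge") for o in tip_of(t,n)])
cv2.imwrite("pics/lift.png",np.hstack(ims))
```

```text
[ 0.55105834 -0.07362836  0.16824712] [ 0.93092692 -0.24130885 -0.76383932] [  9.  19. -16.   0. -54.   6.]
top [([159.0, 129.0, 0.0], 0.89), ([-432.0, 205.0, -4.0], 0.84), ([-7.0, 1.0, 132.0], 0.59), ([152.0, 174.0, 13.0], 0.81), ([-444.0, 139.0, 22.0], 0.7), ([-8.0, -3.0, 132.0], 0.23)]
scene [([-431.0, 205.0, -2.0], 0.81), ([154.0, 130.0, 4.0], 0.66), ([-10.0, 1.0, 132.0], 0.56), ([-441.0, 139.0, 19.0], 0.58)]
```

View pics/lift.png

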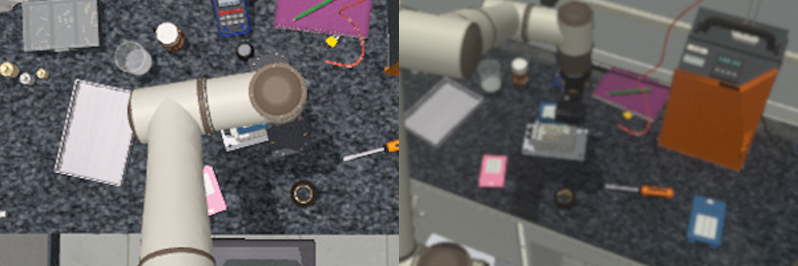

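The cover is out: in the right view it hangs in the gripper at about (550,110). The tool lies clear at (640,190). Moving to the tray, with the cover's long side along the tray's.

Emit:
servo_tool:
  slide:
    - [-0.038, -0.01, 0]
    - [-0.076, -0.02, 0]
    - [-0.114, -0.03, 0]
    - [-0.152, -0.04, 0]
    - [-0.19, -0.05, 0]
  spin: [-7, -14, -21, -28, -35]
  grip: [1, 1, 1, 1, 1]

```text
time_s: 29.32
tcp_pos: [0.5495, 0.1244, 0.164]
ee_rot: [[0.766, -0.643, -0.002], [-0.643, -0.766, -0.001], [-0.001, 0.002, -1.0]]
wrist_force: [1.0, 0.0, -1.2]
gripper_width: 0.735
gripper_force: 30.0
```

Emit:
servo_tool:
  slide:
    - [-0.0263, -0.03, 0]
    - [-0.0526, -0.06, 0]
    - [-0.0789, -0.09, 0.01]
    - [-0.1052, -0.12, 0.02]
    - [-0.1314, -0.1496, 0.03]
  spin: [-6, -12, -18, -24, -28]
  grip: [1, 1, 1, 1, 1]

```text
time_s: 29.73
tcp_pos: [0.5463, 0.3237, 0.1336]
ee_rot: [[0.978, -0.209, -0.002], [-0.209, -0.978, -0.001], [-0.001, 0.002, -1.0]]
wrist_force: [0.7, -0.4, -1.8]
gripper_width: 0.737
gripper_force: 30.0
```

Emit:
servo_tool:
  slide:
    - [0, 0, 0.02]
    - [0, 0, 0.04]
    - [0, 0, 0.055]
    - [0, 0, 0.07]
    - [0, 0, 0.078]
  spin: [0, 0, 0, 0, 0]
  grip: [1, 1, 1, 1, 1]

```text
time_s: 30.15
tcp_pos: [0.5455, 0.321, 0.0536]
ee_rot: [[0.977, -0.214, -0.005], [-0.214, -0.977, -0.004], [-0.004, 0.005, -1.0]]
wrist_force: [0.3, 0.8, -1.0]
gripper_width: 0.731
gripper_force: 30.0
```

Run:
```python
from t import *
s=sense();print(s["tcp_pos"],s["wrist_force"])
ims=[]
for n in("top","scene"):
    c=capture(n); im=c["pixels"]; im=im[100:260,50:250] if n=="top" else im[120:280,60:260]
    ims.append(cv2.resize(im,None,fx=2,fy=2,interpolation=2)); print(n,[(np.round(o["point"],3).tolist(),round(o["conf"],2)) for t in("cover","tray") for o in tip_of(t,n)])
cv2.imwrite("pics/place.png",np.hstack(ims))
```

```text
[0.5455306  0.32095409 0.05361259] [ 0.34729636  0.78187882 -0.96439887]
top [([0.449, -0.491, -0.002], 0.88), ([0.549, -0.058, 0.046], 0.71), ([0.504, 0.33, 0.016], 0.69), ([0.376, 0.097, -0.0], 0.67), ([0.506, 0.334, 0.002], 0.83)]
scene [([0.447, -0.496, 0.001], 0.86), ([0.371, 0.09, 0.004], 0.68), ([0.504, 0.325, 0.022], 0.6), ([0.504, 0.33, 0.003], 0.64)]
```

View pics/place.png

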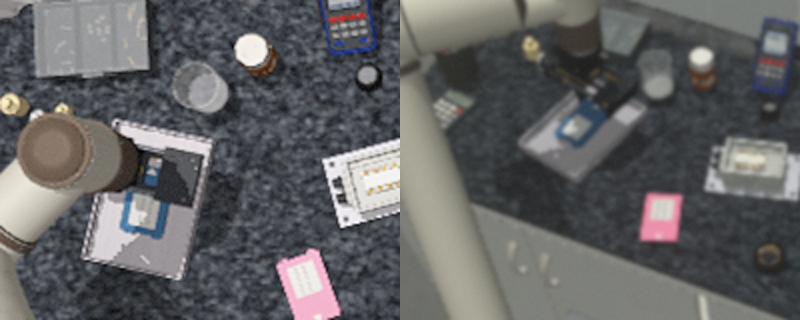

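The cover hangs centred over the tray, at (145,210) in the left view, and the terminals are exposed in the housing. Setting it down.

Emit:
servo_tool:
  slide:
    - [0, 0, 0.004]
    - [0, 0, 0.008]
    - [0, 0, 0.012]
    - [0, 0, 0.016]
    - [0, 0, 0.018]
  spin: [0, 0, 0, 0, 0]
  grip: [1, 1, 1, 1, 1]

```text
time_s: 30.87
tcp_pos: [0.5473, 0.322, 0.039]
ee_rot: [[0.977, -0.214, 0.0], [-0.214, -0.977, 0.0], [0.0, -0.0, -1.0]]
wrist_force: [0.1, -0.3, 1.4]
gripper_width: 0.735
gripper_force: 30.0
```

Emit:
servo_tool:
  slide:
    - [0, 0, 0.0005]
    - [0, 0, 0.001]
    - [0, 0, 0.001]
    - [0, 0, 0.001]
    - [0, 0, 0.001]
  spin: [0, 0, 0, 0, 0]
  grip: [1, 1, 1, 1, 1]

```text
time_s: 31.28
tcp_pos: [0.5473, 0.3221, 0.0385]
ee_rot: [[0.977, -0.214, 0.0], [-0.214, -0.977, 0.0], [0.0, -0.0, -1.0]]
wrist_force: [0.9, -0.5, 2.1]
gripper_width: 0.733
gripper_force: 30.0
```

Contact, about 2–3 N. Two mm more, then release and rise.

Emit:
servo_tool:
  slide:
    - [0, 0, 0.001]
    - [0, 0, 0.002]
    - [0, 0, 0.002]
    - [0, 0, 0.002]
    - [0, 0, 0.002]
  spin: [0, 0, 0, 0, 0]
  grip: [1, 1, 1, 0, 0]

```text
time_s: 31.7
tcp_pos: [0.5467, 0.3219, 0.0358]
ee_rot: [[0.977, -0.214, -0.001], [-0.214, -0.977, -0.0], [-0.001, 0.001, -1.0]]
wrist_force: [0.6, 0.0, -0.6]
gripper_width: 0.81
gripper_force: 0.0
```

Emit:
servo_tool:
  slide:
    - [0, 0, 0]
    - [0, 0, 0]
    - [0, 0, 0]
    - [0, 0, 0]
    - [0, 0, 0]
  spin: [0, 0, 0, 0, 0]
  grip: [0, 0, 0, 0, 0]

```text
time_s: 32.12
tcp_pos: [0.5471, 0.322, 0.0362]
ee_rot: [[0.977, -0.214, -0.0], [-0.214, -0.977, -0.0], [-0.0, 0.0, -1.0]]
wrist_force: [0.1, 0.6, 0.1]
gripper_width: 1.0
gripper_force: 0.0
```

Emit:
servo_tool:
  slide:
    - [0, 0, -0.01]
    - [0, 0, -0.03]
    - [0, 0, -0.06]
    - [0, 0, -0.1]
    - [0, 0, -0.14]
  spin: [0, 0, 0, 0, 0]
  grip: [0, 0, 0, 0, 0]

```text
time_s: 32.53
tcp_pos: [0.5467, 0.3215, 0.1779]
ee_rot: [[0.977, -0.214, -0.001], [-0.214, -0.977, -0.001], [-0.001, 0.001, -1.0]]
wrist_force: [0.0, 1.3, -0.1]
gripper_width: 1.002
gripper_force: 0.0
```

Emit:
servo_tool:
  slide:
    - [0.01, 0.03, 0]
    - [0.01, 0.06, 0]
    - [0.01, 0.1, 0]
    - [0.01, 0.14, 0]
    - [0.01, 0.17, 0]
  spin: [0, 0, 0, 0, 0]
  grip: [0, 0, 0, 0, 0]

```text
time_s: 32.95
tcp_pos: [0.5192, 0.1514, 0.1772]
ee_rot: [[0.977, -0.215, 0.0], [-0.215, -0.977, 0.0], [-0.0, -0.0, -1.0]]
wrist_force: [0.8, -0.3, 0.6]
gripper_width: 1.004
gripper_force: 0.0
```

Run:
```python
from t import *
ims=[]
for n in("top","scene"):
    c=capture(n); im=c["pixels"]; ims.append(im[90:290,40:440])
    for t in("cover","tool_grip","tool_tip","tape","loupe","tc_plug","jar"): print(n,t,[(np.round(o["point"],3).tolist(),round(o["conf"],2)) for o in tip_of(t,n)][:4])
    W=cloud(c); hsv=cv2.cvtColor(im,cv2.COLOR_BGR2HSV)
    b=(hsv[...,0]>95)&(hsv[...,0]<125)&(hsv[...,1]>110)&(np.hypot(W[...,0]-.506,W[...,1]-.332)<.08); P=W[b]
    if len(P)>20: print("cover",len(P),P.mean(0).round(3),np.linalg.lstsq(np.c_[P[:,:2]-P[:,:2].mean(0),np.ones(len(P))],P[:,2],rcond=None)[0].round(4))
cv2.imwrite("pics/end.png",np.vstack(ims))
```

```text
top cover [([0.449, -0.49, -0.002], 0.97), ([0.376, 0.094, 0.001], 0.67)]
top tool_grip [([0.488, -0.344, 0.012], 0.84)]
top tool_tip [([0.446, -0.209, 0.008], 0.88)]
top tape [([0.372, -0.118, 0.0], 0.7)]
top loupe [([0.69, 0.008, -0.001], 0.61)]
top tc_plug [([0.709, -0.186, 0.004], 0.39)]
top jar [([0.717, 0.168, 0.002], 0.7)]
scene cover [([0.503, 0.328, 0.004], 0.94), ([0.37, 0.091, 0.002], 0.93), ([0.447, -0.498, 0.0], 0.57)]
scene tool_grip [([0.477, -0.345, 0.01], 0.63), ([0.368, -0.124, 0.003], 0.58)]
scene tool_tip [([0.449, -0.213, 0.015], 0.76)]
scene tape [([0.369, -0.125, 0.003], 0.62)]
scene loupe [([0.543, 0.32, 0.018], 0.53), ([0.684, 0.009, -0.0], 0.52)]
scene tc_plug [([0.484, -0.34, -0.004], 0.74), ([0.554, -0.074, 0.046], 0.73)]
scene jar [([0.715, 0.173, 0.003], 0.44)]
cover 90 [0.52  0.319 0.017] [-0.0109 -0.0449  0.017 ]
```

View pics/end.png

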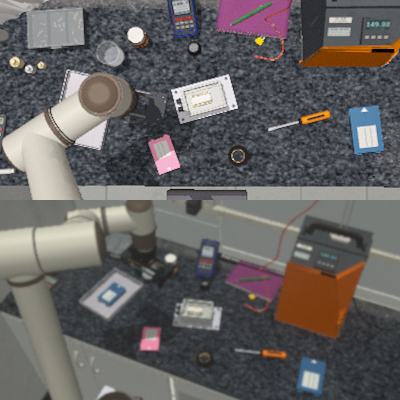

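The lower view shows the cover flat in the tray at about (115,293), top at 17 mm. The tool lies on bare worktop at (265,353), and the bystanders have not moved.

```bash
python3 -c "
from station import finish_job; print(finish_job())"
```

```text
the job is handed in; nothing more can be done
None
```

I pried the cover free with the tool, laid the tool flat on the bare worktop, set the cover flat in the tray outer side up, and handed the job in at about 33 s; it returned no verdict, but the last pictures showed both in place and the bystanders unmoved.

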